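Refit the hotplate's control knob and turn it off

TASK

The loose control knob came off the small hotplate for cleaning. Set it back on the bare spindle of the hotplate, feel for the key by turning it under light pressure until it slides down fully home, and then turn it clockwise to off, so that its pointer points at the off mark straight away from you, and let go. Never force it, and leave the things around it where they are.

Things in the scene. Friction and masses are not known exactly. Their poses are not given: they have to be found in the camera images.
- knob_grip (a point): Middle of the grip bar of the loose black control knob, on its axis, 40 mm above its underside. The knob, 60 g, starts standing upright on the worktop. It is 48 mm across up to 27 mm high; on top is a grip bar 46 mm long (along x), 13 mm wide (along y), standing free from 27 to 50 mm above the underside. x = the way its pointer (white line on the bar) points, z = up.
- knob_foot (a point): Centre of the loose knob's underside, the mouth of its bore; axes as knob_grip. The bore is round, 13.2 mm wide, 22.5 mm deep. From it a keyway (slot) 7 mm wide and 13.5 mm deep, open at the underside, runs towards the pointer (+x) as far as 13.5 mm from the axis.
- control (a point): Foot of the bare steel spindle, on its axis and on the hotplate's top face; axes as the hotplate. Fully home, the knob's underside is 1.5 mm above this point (knob_grip 41.5 mm above it); while keyway and key do not agree (within about 0.1 rad) the knob stops with its underside 13 mm above it. Pressing at 3 to 8 N is enough; more than 40 N between knob and hotplate spoils it.
- spindle_end (a point): Top end of the bare spindle, 24 mm above control: 12 mm round, end chamfered 2 mm, greased. A key 5 mm wide and 13 mm high stands out from its lower part on one side to 12 mm from the axis. It turns with friction (0.1 N m), from a stop at off to one 2.5 rad anticlockwise seen from above; begins 0.45 to 1.95 rad anticlockwise from off, angle not reported (axes: the hotplate's). At off its key faces +x.
- hotplate: Fixed tabletop hotplate, 280 mm (x) by 240 mm (y), top face 50 mm high; origin under its centre at worktop height; x points from the control strip at its front to the round black heating plate (80 mm radius, 14 mm proud). The right control (-y) is the bare spindle; the left, 130 mm from it, wears its knob (51 mm high), at off. Off marks: black dashes beyond the controls, towards +x.
- egg_timer: Bystander: kitchen timer, 62 mm across, 51 mm high; origin under its centre.
- tea_light: Bystander: small candle in a cup, 38 mm across, 15 mm high; origin under its centre.
- mug: Bystander: white dotted mug, 82 by 114 mm, 91 mm high; origin under its centre.
- spice_jar: Bystander: spice jar, 46 mm across, 106 mm high; origin under its centre.
There are look-alikes about, which are no part of the job. Leave any orange look-alike of the part that bears knob_grip alone.

How it is judged:
On the way, in this order (a step that is already met when the one before it is completed fails the run):
1. the knob has slid fully home on the spindle (z of knob_grip in the frame of control between 0.038 and 0.044 m and horizontal distance between knob_grip and control below 0.004 m and angle between knob_grip's own z axis and vertical below 0.1 rad), for 0.1 s.
2. the knob, still fully home, has been turned to off (all of step 1 and angle between the x axis of knob_grip and the x axis of hotplate, either way round below 0.3 rad), for 0.2 s.
At the end, for the whole second after the job is handed in: The knob sits upright and fully home on the spindle (within 2.5 mm in height and 4 mm of the axis), its pointer is within 0.3 rad of the off mark, and it is released and at rest (all of step 2 and linear speed of knob below 0.01 m/s and angular speed of knob below 0.1 rad/s); the robot touches nothing.
It fails at once if the knob is forced against the hotplate or its spindle with more than 40 N (contact force between knob and hotplate above 40 N).
It fails at once if the egg timer is moved by more than 30 mm (distance of egg_timer from where it was at the start of the episode above 0.03 m).
It fails at once if the tea light is moved by more than 30 mm (distance of tea_light from where it was at the start of the episode above 0.03 m).
It fails at once if the mug is moved by more than 30 mm (distance of mug from where it was at the start of the episode above 0.03 m).
It fails at once if the spice jar is moved by more than 30 mm (distance of spice_jar from where it was at the start of the episode above 0.03 m).
It also fails if it takes over 69 s, if anything falls off the work surface, if the arm or the gripper's body presses on something with over 40 N, if the wrist force passes 120 N, or if a joint passes its speed limit or range.

ROBOT

A 7-joint arm with a two-finger parallel gripper is mounted at the origin on a cart in front of the work surface, level with it; the furniture and walls round the work are solid. World frame = base frame: x ahead of the robot, y to its left, z up, the work surface at z = 0. Lengths are in m, angles in rad, forces in N, time in s.
With the tool pointing down it reaches from about 0.425 to 0.8 m from the base axis. Payload 8.3 kg.
Tool frame: the origin (TCP) lies midway between the tips of the shut fingers; the grasp point (between the pads) lies 19 mm behind it; z points along the fingers, y is the line along which they close (so a half turn about z gives the same grasp; the last joint's range is limited). The gripper opens to 85 mm and grips with 20 to 120 N. Pads are 22 mm wide; open, the fingers measure 114 mm over their backs; the gripper's body (76 mm by 85 mm) begins 54 mm behind the grasp point. The pads swing forward as they close: fully open they stand 13 mm farther back than shut.
Start: joints at [-1.308, 0.383, 0.016, 1.37, -0.006, 1.388, -0.046], TCP at [0.2, 0.592, 0.202] pointing down, gripper open.
Joint ranges: [-2.95, 2.95], [-0.25, 2.06], [-1.52, 1.56], [0.18, 2.33], [-1.44, 4.58], [0.02, 2.06], [-3.01, 3.01]. Speed limits (rad/s): [2.39, 2.39, 3.01, 3.01, 3.14, 3.14, 3.14].

INTERFACE

Orientations are given as a unit quaternion [x, y, z, w].
In Python, from cell import ctrl gives the robot as it stands.
- The arm moves only by the tool carry_out, never from a script. Its argument "moves" is a list of rows, each a list of 7 numbers: the opening, from 0 (shut) to 1 (fully open), then the shift along the world's x, y, z in units of 25 mm (1.0 is 25 mm), then the turn, a rotation vector about the world's x, y, z in units of 6 degrees (1.0 is 6 degrees). A call has 1 to 10 rows; each row is the pose to reach, as a shift and turn from the pose commanded when the call began; what a row does not reach only later rows make up. A row lasts 1/12 s, in which the tool goes at most 41.7 mm and 7.16 degrees, less where a joint would pass 70% of its speed; a pose out of reach is approached as far as the arm can. A call with a gripper value outside its range is refused whole. The fingers move at their own pace and stop on an object; "grip_force" is the grip in N (left out, the last holds). Time passes only in rows, so rows that repeat a pose let the fingers close. It gives the time, the measured TCP pose, the force, the opening and the grip force at its end, in the units of the state.
- ctrl.sense(): the state, without advancing time (a new reading comes with each control period).
- ctrl.get_image(name): name is "scene" or "top" or "wrist"; returns (picture, depth): 420x560x3 uint8, red, green, blue; 420x560 float32, m along the optical axis (not along the pixel's ray), 0 where there is no reading.
- ctrl.camera_info(name): a dict with "mtx" (3x3 intrinsics, pixels), "xyz" and "rotation" of the camera in the world. Camera axes: x right, y down, z forward; pixel columns grow to the right and rows downward; lengths in m; the calibration is good to about 2 mm. A picture is of the moment at which its call begins: read the wrist's pose just before it. camera_info takes no time and is no camera call; for the wrist camera it gives the pose at the moment of the call.
- ctrl.hand_in(): hands the job in; it is judged then, once.
Trained networks look in the newest picture that a camera, given by its name, has taken for a name from the list of things; names that differ only in an ending like _2 or _b are one class to them, and where a whole thing is asked for, a point or a joint stands for the part that bears it (a point fixed in the world has none). Each returns a list of dicts, best first, with "confidence" (0 to 1); they miss things now and then, are a little off and sometimes report something else, mostly with a low value. They report only what shows in the picture. A call takes as long as a camera call. They do not tell look-alikes from the thing itself.
- ctrl.boxes_of(target, camera): "box" ([centre column, centre row, width, height] as shares, 0 to 1, of the picture: columns of its width, rows of its height, round what is visible of it).
- ctrl.outline_of(target, camera): "region" (420x560 bool, what is visible of it) and "box" ([centre column, centre row, width, height] as shares, 0 to 1, of the picture: columns of its width, rows of its height, round what is visible of it).
- ctrl.place_of(target, camera): "xy" ([column, row] as shares, 0 to 1, of the picture: columns of its width, rows of its height: a listed point, or the origin of a listed thing).
The state is a dict: "time": time; "q": joint angles; "joint_velocities": joint speeds; "joint_torque": joint torques, N m; "ee_pos": TCP position; "tcp_rot": TCP orientation; "contact_force": force on the tool from outside, world axes, zero at the start; "ft_torque": the same for the moment, N m; "opening": finger opening in m; "grasp_force": force on a finger pad.
Only numpy, scipy, OpenCV 4.12 (cv2) and the standard library are available. Lean on these libraries where they do the work, as an engineer would, in place of code of your own. Each camera call takes 0.05 s, during which the arm holds its last target. There are 200 camera calls.

## Working session

There is one attempt and no reset: what is moved stays moved. The work goes in short steps, Python scripts to look and compute and a tool call to move; the robot and the scene stay as the last step left them, time stands still between calls to the robot, and variables do not carry over. Pictures are saved under pics/ and viewed, at most 13 in all, crops included, and the job is handed in when it is done.

Besides the shell and the picture viewer there is one more tool, called after "Call:" as name(argument=value, ...), one argument or row to a line, values as JSON. carry_out: Moves the arm, as the interface text tells. Its arguments: {"type":"object","properties":{"moves":{"type":"array"},"grip_force":{"type":"number"}},"required":["moves"]}

```bash
mkdir -p pics; cat > h.py <<'E'
import numpy as np, cv2
from cell import ctrl
def cam(n):
    i=ctrl.camera_info(n); R=np.array(i["rotation"]); 
    if R.shape!=(3,3):
        from scipy.spatial.transform import Rotation as Ro; R=Ro.from_quat(R).as_matrix()
    return np.array(i["mtx"]),R,np.array(i["xyz"])
def px2w(c,u,v,d):
    K,R,t=c; return t+R@(np.linalg.inv(K)@np.array([u,v,1])*d)
def ray_z(c,u,v,z):
    K,R,t=c; r=R@(np.linalg.inv(K)@np.array([u,v,1])); return t+r*(z-t[2])/r[2]
def w2px(c,p):
    K,R,t=c; q=K@(R.T@(np.array(p)-t)); return q[:2]/q[2]
def save(n,img): cv2.imwrite("pics/"+n,cv2.cvtColor(img,cv2.COLOR_RGB2BGR))
E
python3 - <<'E'
from h import *
ims=[]
for n in ("top","scene"):
    im,d=ctrl.get_image(n); np.save(n+"_d.npy",d); save(n+"1.png",im)
    c=cam(n); print(n,c[2].round(3),c[1].round(2).tolist(),c[0].round(0).tolist())
    for t,z in (("knob_grip",.04),("control",.05),("spindle_end",.074),("hotplate",0),("egg_timer",0),("tea_light",0),("mug",0),("spice_jar",0)):
        for r in ctrl.place_of(t,n)[:3]:
            u,v=r["xy"][0]*560,r["xy"][1]*420
            print(t,round(r["confidence"],2),round(u),round(v),ray_z(c,u,v,z).round(3))
s=ctrl.sense(); print(s["time"],s["ee_pos"],s["tcp_rot"],s["opening"])
E
```

```text
top [ 0.434 -0.162  1.212] [[-0.03, -0.99, 0.1], [-1.0, 0.03, 0.02], [-0.02, -0.1, -1.0]] [[386.0, 0.0, 276.0], [0.0, 386.0, 210.0], [0.0, 0.0, 1.0]]
knob_grip 0.71 342 227 [ 0.491 -0.34   0.04 ]
knob_grip 0.51 297 229 [ 0.486 -0.206  0.04 ]
control 0.75 185 226 [0.507 0.133 0.05 ]
spindle_end 0.87 187 225 [0.508 0.122 0.074]
hotplate 0.67 171 194 [0.612 0.19  0.   ]
hotplate 0.52 386 243 [ 0.438 -0.481  0.   ]
egg_timer 0.68 267 247 [ 0.435 -0.111  0.   ]
tea_light 0.64 318 186 [ 0.623 -0.275  0.   ]
mug 0.86 400 210 [ 0.541 -0.529  0.   ]
spice_jar 0.68 384 241 [ 0.444 -0.475  0.   ]
scene [0.432 0.524 1.394] [[-0.98, -0.16, 0.07], [-0.18, 0.87, -0.47], [0.01, -0.47, -0.88]] [[514.0, 0.0, 281.0], [0.0, 514.0, 211.0], [0.0, 0.0, 1.0]]
knob_grip 0.76 294 214 [ 0.499 -0.195  0.04 ]
knob_grip 0.53 305 177 [ 0.487 -0.332  0.04 ]
control 0.56 269 320 [0.513 0.138 0.05 ]
control 0.31 270 318 [0.51 0.13 0.05]
spindle_end 0.87 268 316 [0.516 0.134 0.074]
hotplate 0.81 230 334 [0.614 0.181 0.   ]
egg_timer 0.86 314 252 [ 0.424 -0.101  0.   ]
egg_timer 0.23 297 132 [ 0.541 -0.526  0.   ]
tea_light 0.59 257 194 [ 0.628 -0.266  0.   ]
mug 0.58 296 134 [ 0.546 -0.52   0.   ]
mug 0.52 306 185 [ 0.481 -0.326  0.   ]
0.9 [0.19998634 0.59212817 0.2020086 ] [ 1.62162029e-01  9.86764144e-01 -2.19092560e-06 -3.26672405e-05] 0.08550609847900872
```

```bash
python3 - <<'E'
import cv2
a=cv2.imread("pics/top1.png")[150:310,100:420]; cv2.imwrite("pics/t1c.png",cv2.resize(a,(800,400),interpolation=3))
b=cv2.imread("pics/scene1.png")[110:400,140:400]; cv2.imwrite("pics/s1c.png",cv2.resize(b,None,fx=2,fy=2,interpolation=3))
E
```

```text
(no output)
```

View pics/t1c.png

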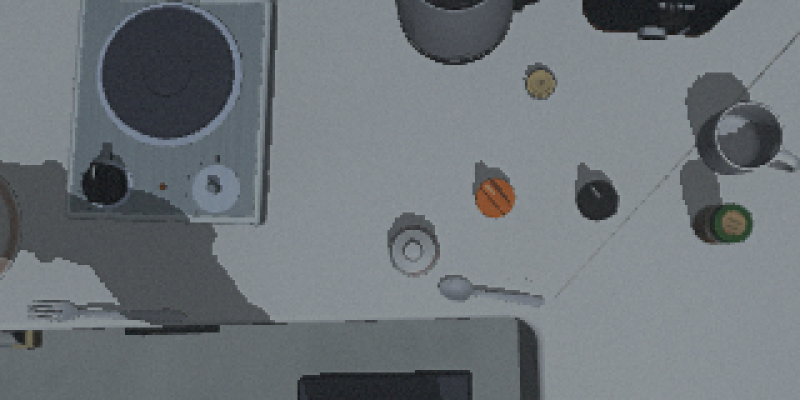

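View pics/s1c.png

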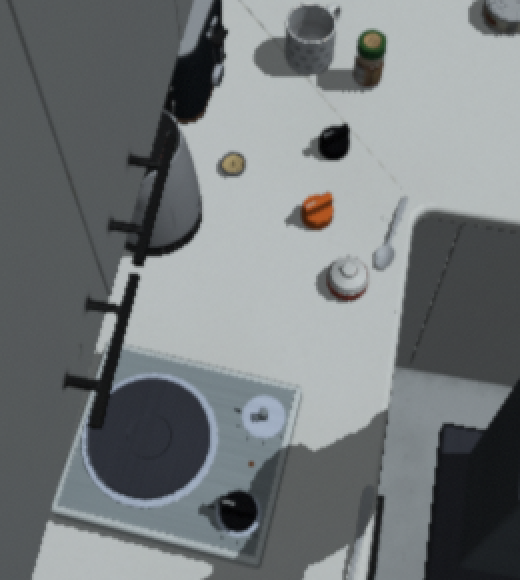

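Call:
carry_out(
  moves=[
    [1, 1.1, -0.85, 0.2, 0, 0, -0.5],
    [1, 2.2, -1.7, 0.4, 0, 0, -1],
    [1, 3.3, -2.5, 0.6, 0, 0, -1.5],
    [1, 4.4, -3.4, 0.8, 0, 0, -2],
    [1, 5.5, -4.3, 1, 0, 0, -2.5],
    [1, 6.6, -5.1, 1, 0, 0, -3],
    [1, 7.7, -6, 1, 0, 0, -3.5],
    [1, 8.8, -6.8, 1, 0, 0, -4.2],
    [1, 10, -7.7, 1, 0, 0, -4.8],
    [1, 10.8, -8.6, 1, 0, 0, -5.3],
  ],
)

```text
time: 1.73
ee_pos: [0.4724, 0.3752, 0.227]
tcp_rot: [0.428, 0.904, 0.0, 0.0]
contact_force: [0.4, -0.6, 0.7]
opening: 0.0855
grasp_force: 0.0
```

Call:
carry_out(
  moves=[
    [1, 0.4, -1.3, 0, 0, 0, -0.6],
    [1, 0.8, -2.6, 0, 0, 0, -1.2],
    [1, 1.2, -3.9, 0, 0, 0, -1.8],
    [1, 1.5, -5.3, 0, 0, 0, -2.5],
    [1, 1.7, -6.7, 0, 0, 0, -3.1],
    [1, 1.9, -8.1, 0, 0, 0, -3.7],
    [1, 2, -9.5, 0, 0, 0, -4.4],
    [1, 2, -10.9, 0, 0, 0, -5],
    [1, 2, -12.3, 0, 0, 0, -5.6],
    [1, 2, -13.6, 0, 0, 0, -6.2],
  ],
)

```text
time: 2.57
ee_pos: [0.5198, 0.0349, 0.2273]
tcp_rot: [0.694, 0.72, 0.0, 0.0]
contact_force: [0.7, 0.5, -0.4]
opening: 0.0854
grasp_force: 0.0
```

```bash
python3 - <<'E'
from h import *
n="wrist"; im,d=ctrl.get_image(n); save("w1.png",im); c=cam(n)
print(c[2].round(3),c[1].round(2).tolist(),c[0].round(0).tolist())
for t,z in (("knob_grip",.04),("control",.05),("spindle_end",.074),("hotplate",0)):
    for r in ctrl.place_of(t,n)[:3]:
        u,v=r["xy"][0]*560,r["xy"][1]*420
        print(t,round(r["confidence"],2),round(u),round(v),ray_z(c,u,v,z).round(3))
s=ctrl.sense(); print(s["time"],s["ee_pos"],s["tcp_rot"],s["opening"],s["q"])
E
```

```text
[0.518 0.099 0.398] [[1.0, 0.02, 0.01], [0.02, -0.96, -0.28], [0.0, 0.28, -0.96]] [[371.0, 0.0, 288.0], [0.0, 371.0, 209.0], [0.0, 0.0, 1.0]]
knob_grip 0.9 254 379 [ 0.486 -0.215  0.04 ]
knob_grip 0.19 279 74 [0.51 0.12 0.04]
control 0.6 277 72 [0.508 0.121 0.05 ]
spindle_end 0.78 277 71 [0.508 0.12  0.074]
hotplate 0.92 386 17 [0.612 0.177 0.   ]
2.8167 [0.52000739 0.03776099 0.22710661] [ 6.92255170e-01  7.21652711e-01  3.22687955e-04 -1.99763630e-04] 0.0852686134537231 [-0.60287614  0.15145942  0.5331955   1.63146934 -0.07893305  1.37979901
 -0.01813115]
```

View pics/w1.png

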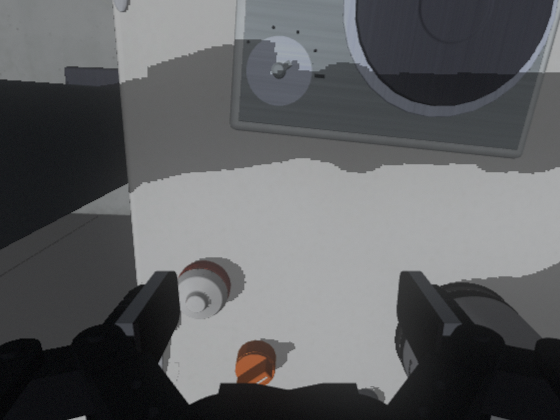

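Call:
carry_out(
  moves=[
    [1, -0.1, -1.2, 0, 0, 0, -0.5],
    [1, -0.2, -2.4, 0, 0, 0, -1],
    [1, -0.3, -3.6, 0, 0, 0, -1.5],
    [1, -0.4, -4.8, 0, 0, 0, -2],
    [1, -0.5, -6, 0, 0, 0, -2.5],
    [1, -0.6, -7.2, 0, 0, 0, -3],
    [1, -0.8, -8.4, 0, 0, 0, -3.5],
    [1, -1, -9.6, 0, 0, 0, -4],
    [1, -1.2, -10.8, 0, 0, 0, -4.5],
    [1, -1.4, -11.4, 0, 0, 0, -5],
  ],
)

```text
time: 3.65
ee_pos: [0.4847, -0.25, 0.227]
tcp_rot: [0.856, 0.516, -0.0, 0.0]
contact_force: [-0.7, -0.5, 0.1]
opening: 0.0856
grasp_force: 0.0
```

```bash
python3 - <<'E'
from h import *
n="wrist"; im,d=ctrl.get_image(n); save("w2.png",im); c=cam(n); np.savez("w2.npz",d=d,K=c[0],R=c[1],t=c[2])
print(c[2].round(3),c[1].round(2).tolist())
for t,z in (("knob_grip",.04),("knob_foot",0)):
    for r in ctrl.place_of(t,n)[:3]:
        u,v=r["xy"][0]*560,r["xy"][1]*420
        print(t,round(r["confidence"],2),round(u),round(v),ray_z(c,u,v,z).round(3))
s=ctrl.sense(); print(s["time"],s["ee_pos"],s["tcp_rot"],s["opening"],s["q"])
E
```

```text
[ 0.518 -0.189  0.397] [[0.88, -0.45, -0.14], [-0.47, -0.84, -0.25], [-0.0, 0.28, -0.96]]
knob_grip 0.73 322 248 [ 0.478 -0.336  0.04 ]
knob_foot 0.75 319 239 [ 0.475 -0.341  0.   ]
knob_foot 0.71 272 128 [ 0.488 -0.207  0.   ]
3.8 [ 0.48503765 -0.24776974  0.2267709 ] [ 8.55884920e-01  5.17166250e-01 -1.87663120e-04 -1.95584119e-04] 0.0852476588018117 [-0.23996207  0.24015133  0.79208874  1.58005143 -0.17268621  1.39435286
  0.08454191]
```

View pics/w2.png

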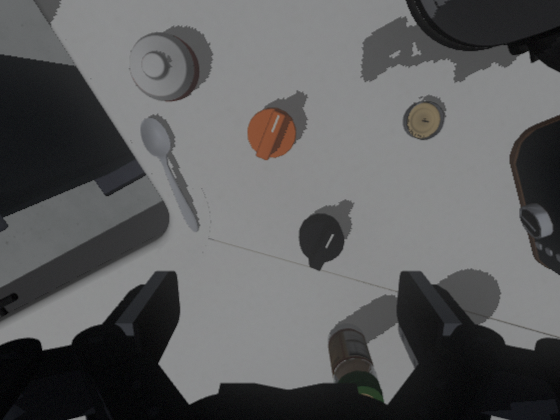

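```bash
python3 - <<'E'
from h import *
f=np.load("w2.npz"); d=f["d"]; K,R,t=f["K"],f["R"],f["t"]; im=cv2.cvtColor(cv2.imread("pics/w2.png"),4)
v,u=np.mgrid[190:290,280:370]; dd=d[190:290,280:370]
P=t+(np.stack([(u-K[0,2])/K[0,0],(v-K[1,2])/K[1,1],np.ones(u.shape)],-1)*dd[...,None])@R.T
g=im[190:290,280:370].max(-1)
print("table z",np.median(P[:15,:15,2]))
for lo,hi in((.04,.06),(.02,.035)):
    m=(P[...,2]>lo)&(P[...,2]<hi); print(lo,m.sum(),np.median(P[m],0).round(4))
    r=cv2.minAreaRect(P[m][:,:2].astype(np.float32)*1000); print(r)
m=(P[...,2]>.042)&(P[...,2]<.06)&(g>110); q=P[m]; print(m.sum(),q.mean(0).round(4)); 
if m.sum()>3: print(cv2.fitLine(q[:,:2].astype(np.float32),cv2.DIST_L2,0,.01,.01).ravel())
z=cv2.resize(cv2.imread("pics/w2.png")[200:280,285:365],None,fx=7,fy=7,interpolation=3); cv2.imwrite("pics/w2z.png",z)
E
```

```text
table z -0.0017705755940755075
0.04 603 [ 0.4799 -0.3334  0.0482]
((479.324462890625, -335.04534912109375), (45.831607818603516, 13.224526405334473), 37.174888610839844)
0.02 939 [ 0.4788 -0.3276  0.0254]
((480.4375, -333.8631591796875), (45.05177307128906, 48.074562072753906), 47.6190185546875)
20 [ 0.489  -0.3285  0.0492]
[ 0.80421704  0.59433573  0.48898116 -0.32851553]
```

View pics/w2z.png

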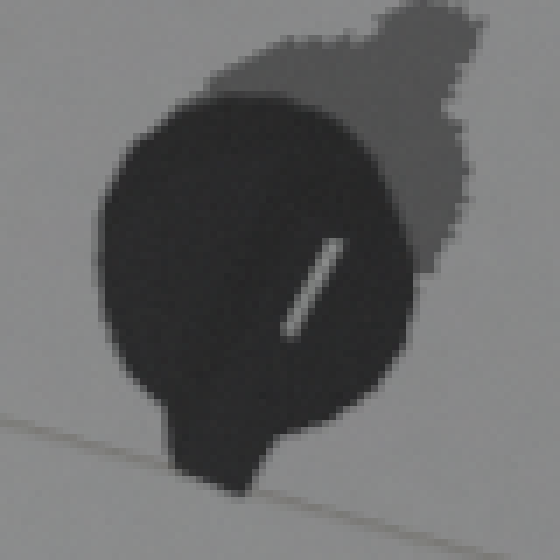

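Call:
carry_out(
  moves=[
    [1, 0, -1.2, -0.5, 0, 0, -1.1],
    [1, -0.1, -2.4, -1, 0, 0, -2.1],
    [1, -0.22, -3.5, -2, 0, 0, -3.2],
    [1, -0.22, -3.5, -3.2, 0, 0, -4.2],
    [1, -0.22, -3.5, -4.4, 0, 0, -4.2],
    [1, -0.22, -3.5, -5.6, 0, 0, -4.2],
    [1, -0.22, -3.5, -6.6, 0, 0, -4.2],
    [1, -0.22, -3.5, -7.2, 0, 0, -4.2],
    [1, -0.22, -3.5, -7.6, 0, 0, -4.2],
    [1, -0.22, -3.5, -7.84, 0, 0, -4.2],
  ],
)

```text
time: 4.63
ee_pos: [0.4804, -0.3327, 0.0294]
tcp_rot: [0.947, 0.32, -0.0, -0.001]
contact_force: [-0.0, 0.1, -0.4]
opening: 0.0851
grasp_force: 0.0
```

Call:
carry_out(
  moves=[
    [1, 0, 0, 0, 0, 0, 0],
    [0.6, 0, 0, 0, 0, 0, 0],
    [0.4, 0, 0, 0, 0, 0, 0],
    [0.3, 0, 0, 0, 0, 0, 0],
    [0.1, 0, 0, 0, 0, 0, 0],
    [0, 0, 0, 0, 0, 0, 0],
    [0, 0, 0, 0, 0, 0, 0],
    [0, 0, 0, 0, 0, 0, 0],
    [0, 0, 0, 0, 0, 0, 0],
  ],
  grip_force=40,
)

```text
time: 5.38
ee_pos: [0.4795, -0.3354, 0.0311]
tcp_rot: [0.948, 0.318, 0.0, -0.0]
contact_force: [-0.5, 0.7, -0.1]
opening: -0.0003
grasp_force: 0.0
```

```bash
python3 - <<'E'
from h import *
s=ctrl.sense(); print(s["ee_pos"],s["opening"],s["grasp_force"],s["contact_force"])
im,d=ctrl.get_image("wrist"); im2,_=ctrl.get_image("scene")
a=cv2.resize(im2[130:230,250:350],(400,400),interpolation=3); b=cv2.resize(im,(533,400))
save("x1.png",np.hstack([a,b[:,67:467]]))
E
```

```text
[ 0.47948838 -0.33540315  0.03105021] -0.00025872817249913483 0.0 [-0.54854663  0.6551759  -0.1198056 ]
```

View pics/x1.png

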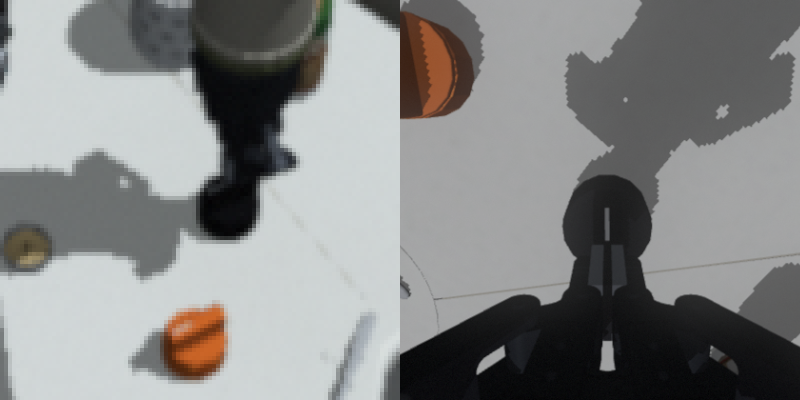

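```bash
cat >> h.py <<'E'
def bar(n="wrist",lo=.04,hi=.06,c0=None,rad=.05,zoff=0):
    im,d=ctrl.get_image(n); c=cam(n); K,R,t=c
    v,u=np.mgrid[:420,:560]
    P=t+(np.stack([(u-K[0,2])/K[0,0],(v-K[1,2])/K[1,1],np.ones(u.shape)],-1)*d[...,None])@R.T
    P[...,2]-=zoff
    m=(d>0)&(P[...,2]>lo)&(P[...,2]<hi)
    if c0 is not None: m&=np.hypot(P[...,0]-c0[0],P[...,1]-c0[1])<rad
    return im,c,P,m
E
python3 - <<'E'
from h import *
im,c,P,m=bar(lo=.015,hi=.032,c0=(.48,-.335),rad=.06)
print("tcp px",w2px(c,ctrl.sense()["ee_pos"]), w2px(c,(.4795,-.335,.05)))
q=P[m][:,:2].astype(np.float32); print(m.sum(),cv2.minEnclosingCircle(q),cv2.minAreaRect(q*1000))
for v in range(190,340,6): print(v,[ (round(1000*P[v,u,2])) for u in range(250,320,4)], im[v,283:287].mean().round())
E
```

```text
tcp px [287.77307376 250.70827079] [287.10419841 266.88594401]
4167 ((0.48247790336608887, -0.3328850567340851), 0.02441471256315708) ((484.91741943359375, -331.01129150390625), (40.811336517333984, 48.081329345703125), 37.29106903076172)
190 [-1, -2, -1, -2, 4, 7, 12, 15, 15, 15, 15, 15, 14, 10, 6, 2, -2, -3] 34.0
196 [-2, -2, 4, 14, 19, 21, 23, 25, 26, 25, 25, 25, 24, 23, 20, 16, 11, 0] 36.0
202 [-2, 11, 21, 24, 25, 24, 29, 35, 35, 35, 36, 35, 34, 26, 24, 25, 23, 18] 32.0
208 [15, 25, 26, 26, 25, 25, 43, 45, 45, 44, 46, 45, 45, 26, 25, 25, 25, 26] 32.0
214 [25, 26, 26, 26, 25, 26, 48, 48, 48, 48, 47, 48, 48, 201, 26, 26, 26, 26] 32.0
220 [25, 25, 25, 26, 27, 25, 48, 49, 48, 48, 49, 48, 48, 26, 25, 25, 25, 25] 54.0
226 [24, 26, 25, 26, 26, 25, 48, 49, 48, 49, 49, 48, 48, 25, 25, 25, 26, 25] 52.0
232 [25, 26, 25, 25, 26, 26, 48, 48, 49, 49, 49, 48, 48, 26, 26, 26, 25, 25] 52.0
238 [25, 25, 25, 25, 25, 26, 48, 49, 49, 50, 48, 50, 49, 25, 25, 26, 26, 25] 47.0
244 [26, 26, 26, 25, 24, 25, 46, 48, 48, 49, 48, 48, 48, 26, 24, 25, 24, 26] 47.0
250 [25, 26, 25, 25, 26, 25, 48, 49, 48, 48, 4
[... 576 characters left out ...]
2, 92, 92, 92, 92, 85, 84, 85] 28.0
298 [89, 89, 88, 88, 89, 95, 95, 96, 96, 96, 95, 96, 95, 96, 95, 89, 89, 89] 26.0
304 [101, 103, 104, 105, 103, 101, 100, 101, 96, 96, 97, 96, 101, 102, 104, 104, 103, 103] 31.0
310 [104, 104, 107, 105, 105, 105, 104, 105, 96, 96, 96, 95, 104, 104, 105, 105, 105, 105] 27.0
316 [108, 107, 108, 108, 108, 108, 108, 107, 99, 96, 95, 100, 107, 108, 108, 107, 107, 108] 21.0
322 [111, 110, 111, 110, 110, 110, 110, 111, 103, 96, 97, 102, 110, 110, 111, 111, 111, 111] 21.0
328 [113, 114, 113, 115, 112, 113, 113, 112, 104, 96, 97, 105, 113, 113, 113, 115, 114, 113] 21.0
334 [117, 116, 116, 117, 115, 116, 116, 111, 104, 96, 96, 105, 114, 116, 116, 116, 117, 117] 20.0
```

```bash
python3 - <<'E'
from h import *
from scipy.spatial.transform import Rotation as Ro
s=ctrl.sense(); im,c,P,m=bar()
T=Ro.from_quat(s["tcp_rot"]).as_matrix()
L=(P-np.array(s["ee_pos"]))@T*1000
for v in (246,250,252,254,256,258,262,270,290): print(v,[L[v,u].round().astype(int).tolist() for u in (266,272,276,282,288,292,296,302,308)])
E
```

```text
246 [[0, -11, 5], [0, -8, 5], [9, -5, -16], [10, -3, -18], [10, 0, -19], [10, 2, -18], [10, 4, -17], [0, 7, 6], [0, 10, 6]]
250 [[-2, -11, 6], [-2, -8, 5], [8, -5, -18], [8, -3, -17], [8, 0, -18], [8, 2, -18], [8, 4, -18], [-2, 7, 5], [-2, 10, 5]]
252 [[-3, -11, 6], [-3, -8, 6], [7, -5, -18], [7, -3, -17], [7, 0, -19], [7, 2, -18], [7, 4, -17], [-3, 7, 5], [-3, 10, 6]]
254 [[-4, -11, 5], [-4, -8, 5], [6, -5, -17], [6, -3, -18], [6, 0, -17], [5, 2, -16], [6, 4, -18], [-4, 7, 6], [-4, 10, 6]]
256 [[-6, -11, 6], [11, -6, -32], [10, -5, -30], [11, -2, -30], [10, 0, -30], [11, 2, -30], [11, 3, -32], [11, 6, -31], [-5, 10, 5]]
258 [[-6, -11, 4], [11, -6, -33], [11, -5, -33], [11, -2, -34], [11, 0, -33], [12, 2, -35], [11, 3, -34], [11, 6, -34], [-6, 10, 5]]
262 [[-9, -11, 6], [11, -6, -37], [11, -5, -38], [11, -2, -38], [11, 0, -37], [11, 2, -38], [11, 3, -38], [11, 6, -37], [-9, 10, 6]]
270 [[7, -9, -37], [11, -6, -45], [11, -4, -44], [11, -2, -44], [11, 0, -45], [11, 2, -45], [11, 3, -44], [11, 5, -44], [7, 8, -36]]
290 [[7, -8, -52], [11, -5, -60], [11, -4, -60], [10, -2, -58], [11, 0, -60], [11, 1, -60], [10, 3, -59], [11, 5, -59], [7, 7, -53]]
```

```bash
python3 - <<'E'
from h import *
from scipy.spatial.transform import Rotation as Ro
f=np.load("w2.npz"); d=f["d"]; K,R,t=f["K"],f["R"],f["t"]
T=Ro.from_quat([.855885,.517166,-.0002,-.0002]).as_matrix(); e=np.array([.48504,-.24777,.22677])
for v in range(266,306,4):
    print(v,[((t+R@(np.linalg.inv(K)@[u,v,1]*d[v,u])-e)@T*1000).round().astype(int).tolist() for u in (150,160,170,175,405,410,420)])
E
```

```text
266 [[-119, -163, 229], [-120, -152, 230], [-119, -139, 228], [-119, -133, 227], [-122, 137, 228], [-123, 143, 228], [-123, 155, 229]]
270 [[-125, -164, 229], [-124, -151, 228], [-125, -140, 229], [67, 1, -171], [-128, 138, 229], [-128, 143, 228], [-129, 155, 229]]
274 [[-130, -164, 229], [7, -46, -48], [7, -42, -48], [4, -42, -42], [5, 43, -47], [5, 45, -47], [5, 49, -47]]
278 [[7, -48, -51], [7, -45, -51], [5, -42, -48], [3, -42, -43], [5, 43, -49], [6, 44, -51], [6, 47, -52]]
282 [[7, -48, -54], [7, -44, -55], [4, -42, -50], [1, -42, -43], [4, 43, -50], [6, 43, -54], [6, 47, -54]]
286 [[7, -46, -56], [7, -43, -58], [3, -42, -49], [-1, -42, -43], [2, 43, -50], [4, 43, -54], [6, 46, -57]]
290 [[7, -45, -60], [6, -42, -59], [1, -42, -50], [-2, -42, -44], [0, 43, -50], [3, 43, -55], [6, 44, -60]]
294 [[7, -44, -62], [5, -42, -59], [0, -42, -51], [-3, -42, -44], [-1, 43, -51], [2, 43, -56], [6, 44, -63]]
298 [[7, -43, -66], [4, -42, -60], [-2, -42, -50], [-6, -43, -44], [-3, 43, -50], [0, 43, -56], [5, 44, -63]]
302 [[7, -43, -67], [2, -42, -60], [-3, -42, -51], [-6, -42, -46], [-4, 43, -51], [-1, 43, -56], [4, 43, -64]]
```

Call:
carry_out(
  moves=[
    [0.4, 0, 0, 0, 0, 0, 0],
    [0.6, 0, 0, 0, 0, 0, 0],
    [0.6, 0, 0, 0, 0, 0, 0],
    [0.6, 0, 0, 0, 0, 0, 0],
    [0.6, 0, 0, -0.4, 0, 0, 0],
    [0.6, 0, 0, -0.8, 0, 0, 0],
    [0.6, 0, 0, -1.1, 0, 0, 0],
    [0.6, 0, 0, -1.25, 0, 0, 0],
    [0.6, 0, 0, -1.25, 0, 0, 0],
  ],
)

```text
time: 6.33
ee_pos: [0.4785, -0.3347, -0.002]
tcp_rot: [0.948, 0.318, -0.001, -0.001]
contact_force: [-0.2, -0.1, 0.2]
opening: 0.0513
grasp_force: 0.0
```

Call:
carry_out(
  moves=[
    [0.5, 0, 0, 0, 0, 0, 0],
    [0.3, 0, 0, 0, 0, 0, 0],
    [0.1, 0, 0, 0, 0, 0, 0],
    [0, 0, 0, 0, 0, 0, 0],
    [0, 0, 0, 0, 0, 0, 0],
    [0, 0, 0, 0, 0, 0, 0],
    [0, 0, 0, 0, 0, 0, 0],
  ],
  grip_force=40,
)

```text
time: 6.92
ee_pos: [0.4798, -0.3356, 0.0002]
tcp_rot: [0.948, 0.318, 0.0, 0.0]
contact_force: [-1.1, 0.1, 3.8]
opening: 0.0116
grasp_force: 41.1
```

Call:
carry_out(
  moves=[
    [0, 0, 0, 0.5, 0, 0, 0],
    [0, 0, 0, 1.5, 0, 0, 0],
    [0, 0, 0, 2.7, 0, 0, 0],
    [0, 0, 0.6, 3.9, 0, 0, 0],
    [0, 0, 1.6, 5, 0, 0, 0],
    [0, 0, 2.8, 6, 0, 0, 0],
    [0, 0, 4, 6, 0, 0, 0],
    [0, -0.2, 5.2, 6, 0, 0, 0],
    [0, -0.4, 6.4, 6, 0, 0, 0],
    [0, -0.6, 7.6, 6, 0, 0, 0],
  ],
)

```text
time: 7.75
ee_pos: [0.4639, -0.1442, 0.1503]
tcp_rot: [0.948, 0.318, 0.0, -0.0]
contact_force: [0.9, 1.5, 0.2]
opening: 0.0121
grasp_force: 40.5
```

Call:
carry_out(
  moves=[
    [0, -0.1, 1.2, 0, 0, 0, 0],
    [0, -0.2, 2.4, 0, 0, 0, 0],
    [0, -0.3, 3.6, 0, 0, 0, 0],
    [0, -0.4, 4.8, 0, 0, 0, 0],
    [0, -0.6, 5.8, 0, 0, 0, 0],
    [0, -0.8, 6.6, 0, 0, 0, 0],
    [0, -0.9, 7.2, 0, 0, 0, 0],
    [0, -1, 7.6, 0, 0, 0, 0],
    [0, -1, 7.6, 0, 0, 0, 0],
    [0, -1, 7.6, 0, 0, 0, 0],
  ],
)

```text
time: 8.58
ee_pos: [0.4395, 0.0444, 0.1501]
tcp_rot: [0.948, 0.319, 0.0, -0.0]
contact_force: [0.6, 0.1, -1.2]
opening: 0.0115
grasp_force: 40.5
```

```bash
python3 - <<'E'
from h import *
n="wrist"; s=ctrl.sense(); print(s["time"],s["ee_pos"],s["tcp_rot"],s["opening"],s["contact_force"],s["q"])
im,c,P,m=bar(); np.savez("w3.npz",P=P,K=c[0],R=c[1],t=c[2],im=im); save("w3.png",im)
for t,z in (("control",.05),("spindle_end",.074),("hotplate",0)):
    for r in ctrl.place_of(t,n)[:3]:
        u,v=r["xy"][0]*560,r["xy"][1]*420
        print(t,round(r["confidence"],2),round(u),round(v),ray_z(c,u,v,z).round(4))
m=(P[...,2]>.060)&(P[...,2]<.08)&(np.hypot(P[...,0]-.51,P[...,1]-.125)<.03)
print(m.sum(),P[m].mean(0) if m.any() else 0)
b=cv2.resize(im,None,fx=1.4,fy=1.4); save("w3b.png",b)
E
```

```text
8.5833 [0.43947054 0.04443769 0.15014731] [ 9.47838418e-01  3.18751144e-01  1.89907218e-04 -7.12864827e-05] 0.011450118498184185 [ 0.62609771  0.05704002 -1.18659537] [-8.46484691e-01  4.98779751e-06  6.82880739e-01  1.94501350e+00
 -2.19945311e-04  1.19622321e+00 -1.08549661e+00]
control 0.84 249 45 [0.5091 0.129  0.05  ]
429 [0.50951491 0.12987459 0.06942967]
```

View pics/w3b.png

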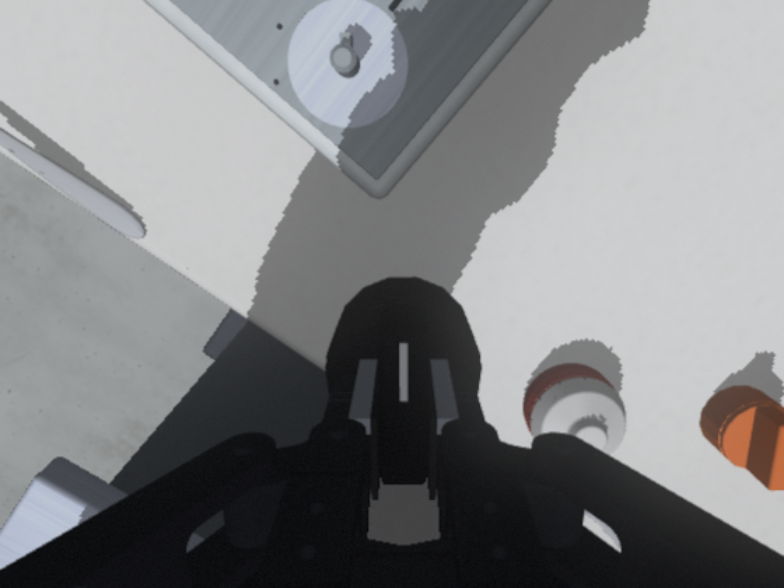

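```bash
python3 - <<'E'
from h import *
f=np.load("w3.npz"); P=f["P"]; im=f["im"]
from scipy.spatial.transform import Rotation as Ro
s=ctrl.sense(); T=Ro.from_quat(s["tcp_rot"]).as_matrix(); e=np.array(s["ee_pos"])
near=np.hypot(P[...,0]-.5095,P[...,1]-.128)<.03
print("plate z",np.median(P[near&(P[...,2]<.056)][:,2]))
m=near&(P[...,2]>.0695); q=P[m].astype(np.float32); print("top",m.sum(),np.median(q[:,2]),cv2.minEnclosingCircle(q[:,:2]),q.mean(0))
c=np.array(cv2.minEnclosingCircle(q[:,:2])[0])
m=near&(P[...,2]>.056)&(P[...,2]<.068); q=P[m]; r=np.hypot(*(q[:,:2]-c).T)
print(np.histogram(q[:,2],12))
k=q[(r>7)]; print("key",len(k),k.mean(0),np.degrees(np.arctan2(*(k[:,:2].mean(0)-c)[::-1])))
for p in k[np.argsort(-np.hypot(*(k[:,:2]-c).T))][:8]: print((p*1000).round(1),np.degrees(np.arctan2(p[1]-c[1],p[0]-c[0])).round())
# held knob
L=(P-e)@T*1000
mm=(np.abs(L[...,0])<35)&(np.abs(L[...,1])<30)
h=L[...,2]
for lo,hi in((-30,-10),(-5,6)):
    m=mm&(h>lo)&(h<hi); a=L[m]; print(lo,m.sum(),np.median(a,0),cv2.minAreaRect(a[:,:2].astype(np.float32)),a[:,0].max())
# hotplate edges: top plate z>0.045 mask boundary
m=((P[...,2]>.044)&(P[...,2]<.054)); m[190:]=0
cs=max(cv2.findContours(m.astype(np.uint8),cv2.RETR_EXTERNAL,cv2.CHAIN_APPROX_NONE)[0],key=len)[:,0]
cs=cs[(cs[:,1]>3)&(cs[:,0]>3)]; W=P[cs[:,1],cs[:,0]]; W=W[np.hypot(W[:,0]-c[0],W[:,1]-c[1])<.13]
corner=W[np.argmin(W[:,0]+W[:,1])]; print("corner",corner)
for nm,sel in(("front",W[:,1]>corner[1]+.02),("right",(W[:,0]>corner[0]+.02)&(W[:,1]<corner[1]+.02))):
    l=cv2.fitLine(W[sel][:,:2].astype(np.float32),cv2.DIST_HUBER,0,.01,.01).ravel(); print(nm,sel.sum(),np.degrees(np.arctan2(l[1],l[0])))
E
```

```text
plate z 0.04929611242028692Traceback (most recent call last):
  File "<stdin>", line 7, in <module>
cv2.error: OpenCV(4.12.0) /io/opencv/modules/imgproc/src/shapedescr.cpp:201: error: (-215:Assertion failed) count >= 0 && (depth == CV_32F || depth == CV_32S) in function 'minEnclosingCircle'
```

```bash
cat > m3.py <<'E'
from h import *
f=np.load("w3.npz"); P=f["P"]; im=f["im"]
from scipy.spatial.transform import Rotation as Ro
s=ctrl.sense(); T=Ro.from_quat(s["tcp_rot"]).as_matrix(); e=np.array(s["ee_pos"])
C=lambda a:np.ascontiguousarray(a[:,:2],dtype=np.float32)
near=np.hypot(P[...,0]-.5095,P[...,1]-.128)<.03
m=near&(P[...,2]>.0695); q=P[m]; c=np.array(cv2.minEnclosingCircle(C(q))[0]); print("top",m.sum(),np.median(q[:,2]),cv2.minEnclosingCircle(C(q)),q.mean(0))
m=near&(P[...,2]>.056)&(P[...,2]<.068); q=P[m]; r=np.hypot(*(q[:,:2]-c).T)
print(np.histogram(q[:,2],8))
k=q[(r>7)]; print("key",len(k),k.mean(0),np.degrees(np.arctan2(*(k[:,:2].mean(0)-c)[::-1])))
for p in k[np.argsort(-np.hypot(*(k[:,:2]-c).T))][:8]: print((p*1000).round(1),np.degrees(np.arctan2(p[1]-c[1],p[0]-c[0])).round())
L=(P-e)@T*1000
mm=(np.abs(L[...,0])<35)&(np.abs(L[...,1])<30)
h=L[...,2]
for lo,hi in((-30,-10),(-5,6)):
    m=mm&(h>lo)&(h<hi); a=L[m]
    if len(a): print(lo,m.sum(),np.median(a,0),cv2.minAreaRect(C(a)),a[:,0].max())
print([(v,L[v,287].round().astype(int).tolist()) for v in range(196,300,6)])
m=((P[...,2]>.044)&(P[...,2]<.054)); m[190:]=0
cs=max(cv2.findContours(m.astype(np.uint8),cv2.RETR_EXTERNAL,cv2.CHAIN_APPROX_NONE)[0],key=len)[:,0]
cs=cs[(cs[:,1]>3)&(cs[:,0]>3)]; W=P[cs[:,1],cs[:,0]]; W=W[np.hypot(W[:,0]-c[0],W[:,1]-c[1])<.13]
corner=W[np.argmin(W[:,0]+W[:,1])]; print("corner",corner)
for nm,sel in(("front",W[:,1]>corner[1]+.02),("right",(W[:,0]>corner[0]+.02)&(W[:,1]<corner[1]+.02))):
    l=cv2.fitLine(C(W[sel]),cv2.DIST_HUBER,0,.01,.01).ravel(); print(nm,sel.sum(),np.degrees(np.arctan2(l[1],l[0])))
E
python3 m3.py
```

```text
top 315 0.07181262569858743 ((0.508110523223877, 0.1296296864748001), 0.0060281939804553986) [0.50840524 0.12947332 0.0717685 ]
(array([ 7, 11, 14, 49, 26,  3,  7, 10]), array([0.05603352, 0.05750069, 0.05896786, 0.06043503, 0.0619022 ,
       0.06336937, 0.06483654, 0.06630371, 0.06777088]))
key 0 [nan nan nan] nan
-30 3826 [ 16.49947363  -0.6089571  -25.20362767] ((12.042378425598145, -0.5555896759033203), (47.8473014831543, 31.065004348754883), 89.16835021972656) 27.50298298595753
-5 272 [24.85572809 -0.1769603  -1.93156817] ((18.93508529663086, -1.0023059844970703), (45.93220901489258, 16.92348861694336), 88.50836181640625) 27.372048245679178
[(196, [-11, -1, 151]), (202, [27, -1, -8]), (208, [27, -1, -17]), (214, [27, -1, -25]), (220, [26, -1, -32]), (226, [26, -1, -38]), (232, [26, -1, -44]), (238, [25, -1, -48]), (244, [23, -1, -49]), (250, [21, -1, -50]), (256, [18, -1, -48]), (262, [16, -1, -49]), (268, [14, -1, -49]), (274, [12, -1, -50]), (280, [9, -1, -48]), (286, [7, -1, -49]), (292, [4, -1, -48]), (298, [2, -1, -49])]
corner [0.46566351 0.0799067  0.04487834]
front 165 86.19565
right 156 -3.958056m3.py:10: RuntimeWarning: Mean of empty slice.
  k=q[(r>7)]; print("key",len(k),k.mean(0),np.degrees(np.arctan2(*(k[:,:2].mean(0)-c)[::-1])))
  ret = um.true_divide(
```

Call:
carry_out(
  moves=[
    [0, 0.3, 0.5, 0, 0, 0, 0],
    [0, 0.7, 1.1, -0.3, 0, 0, 0],
    [0, 1.1, 1.8, -1, 0, 0, 0],
    [0, 1.4, 2.2, -1.7, 0, 0, 0],
    [0, 1.5, 2.4, -2.3, 0, 0, 0],
    [0, 1.5, 2.4, -2.6, 0, 0, 0],
    [0, 1.5, 2.4, -2.6, 0, 0, 0],
    [0, 1.5, 2.4, -2.6, 0, 0, 0],
  ],
)

```text
time: 9.45
ee_pos: [0.4768, 0.1034, 0.0849]
tcp_rot: [0.948, 0.318, -0.0, 0.0]
contact_force: [0.1, 0.2, 0.4]
opening: 0.0122
grasp_force: 40.5
```

```bash
cat > m4.py <<'E'
import sys
from h import *
from scipy.spatial.transform import Rotation as Ro
s=ctrl.sense(); T=Ro.from_quat(s["tcp_rot"]).as_matrix(); e=np.array(s["ee_pos"]); print(e,s["contact_force"])
im,c,P,_=bar(); save(sys.argv[1],im); L=(P-e)@T*1000; np.save("L4.npy",L)
C=lambda a:np.ascontiguousarray(a[:,:2],dtype=np.float32)
# knob body ring top at L z ~ -26, spindle in front (x>30)
def rep(n,m):
    a=L[m]; print(n,m.sum(),np.median(a,0).round(1),a[:,:2].min(0).round(1),a[:,:2].max(0).round(1),cv2.minEnclosingCircle(C(a)))
h=e[2]*1000-P[...,2]*1000
ok=np.abs(L[...,1])<30
rep("body",ok&(L[...,0]<30)&(L[...,2]>-28)&(L[...,2]<-20))
rep("bar",ok&(L[...,0]<30)&(L[...,2]>-52)&(L[...,2]<-46)&(L[...,0]>12)&(np.abs(L[...,1])<8))
sp=ok&(L[...,0]>27)&(L[...,0]<75)
print("plate",np.median(P[sp][:,2]))
top=sp&(P[...,2]>.0705)&(P[...,2]<.08); rep("top",top)
key=sp&(P[...,2]>.0585)&(P[...,2]<.0655); rep("key",key)
v,u=np.nonzero(top); print("px",u.min(),u.max(),v.min(),v.max())
x0,y0=max(0,int(u.mean())-50),max(0,int(v.mean())-50)
save("z"+sys.argv[1],cv2.resize(im[y0:y0+100,x0:x0+100],(600,600),interpolation=2)); print(x0,y0)
E
python3 m4.py w4.png
```

```text
[0.47684984 0.10336472 0.08486298] [0.1401204  0.24738874 0.39197099]
body 3241 [ 15.   -0.6 -25.7] [ -2.7 -24. ] [27.8 23.9] ((4.243161678314209, -0.053511619567871094), 24.16643524169922)
bar 1429 [ 19.7  -0.1 -48.8] [12.  -6.4] [27.1  6.9] ((18.95846939086914, 0.35633358359336853), 9.479375839233398)
plate 0.05007360862884226
top 433 [42.2 -2.7 12.2] [36.2 -8.3] [47.8  3.2] ((41.90901184082031, -2.62204647064209), 6.014281272888184)
key 154 [50.3 -2.4 22.7] [44.2 -7.5] [53.9  2.9] ((48.30668640136719, -1.928329586982727), 6.303768157958984)
px 271 294 151 174
232 112
```

View pics/zw4.png

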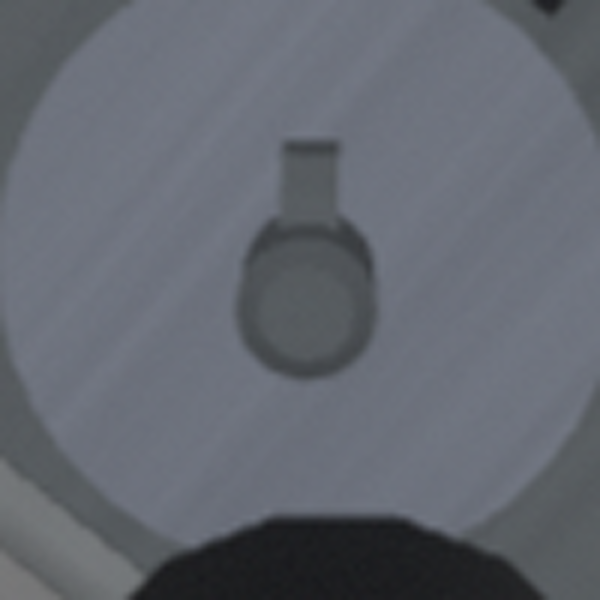

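Call:
carry_out(
  moves=[
    [0, 0.3, 0.25, 0, 0, 0, 0],
    [0, 0.7, 0.6, 0, 0, 0, 0],
    [0, 1, 0.88, 0, 0, 0, 0],
    [0, 1.14, 1, 0, 0, 0, 0],
    [0, 1.14, 1, 0, 0, 0, 0],
    [0, 1.14, 1, -0.15, 0, 0, 0],
    [0, 1.14, 1, -0.3, 0, 0, 0],
    [0, 1.14, 1, -0.4, 0, 0, 0],
    [0, 1.14, 1, -0.46, 0, 0, 0],
    [0, 1.14, 1, -0.46, 0, 0, 0],
  ],
)

```text
time: 10.33
ee_pos: [0.505, 0.1293, 0.0727]
tcp_rot: [0.948, 0.318, -0.0, -0.0]
contact_force: [-0.4, 0.1, -0.4]
opening: 0.0127
grasp_force: 40.5
```

Free so far. Go on in small steps.

Call:
carry_out(
  moves=[
    [0, 0, 0, -0.05, 0, 0, 0],
    [0, 0, 0, -0.1, 0, 0, 0],
    [0, 0, 0, -0.15, 0, 0, 0],
    [0, 0, 0, -0.15, 0, 0, 0],
  ],
)

```text
time: 10.67
ee_pos: [0.5057, 0.1292, 0.0694]
tcp_rot: [0.948, 0.318, 0.0, 0.0]
contact_force: [1.5, -1.6, -0.2]
opening: 0.0123
grasp_force: 40.4
```

Call:
carry_out(
  moves=[
    [0, 0, 0, -0.06, 0, 0, 0],
    [0, 0, 0, -0.12, 0, 0, 0],
    [0, 0, 0, -0.18, 0, 0, 0],
    [0, 0, 0, -0.18, 0, 0, 0],
  ],
)

```text
time: 11.0
ee_pos: [0.5056, 0.1292, 0.0647]
tcp_rot: [0.948, 0.318, 0.0, 0.0]
contact_force: [1.8, -3.0, -1.9]
opening: 0.012
grasp_force: 40.4
```

Call:
carry_out(
  moves=[
    [0, 0.01, -0.02, -0.04, 0, 0, 0],
    [0, 0.01, -0.02, -0.08, 0, 0, 0],
    [0, 0.01, -0.02, -0.12, 0, 0, 0],
    [0, 0.01, -0.02, -0.12, 0, 0, 0],
  ],
)

```text
time: 11.33
ee_pos: [0.5057, 0.1292, 0.0618]
tcp_rot: [0.948, 0.318, -0.0, -0.0]
contact_force: [0.5, -2.1, -0.9]
opening: 0.0118
grasp_force: 40.5
```

Call:
carry_out(
  moves=[
    [0, 0, -0.02, -0.06, 0, 0, 0],
    [0, 0, -0.02, -0.12, 0, 0, 0],
    [0, 0, -0.02, -0.18, 0, 0, 0],
    [0, 0, -0.02, -0.24, 0, 0, 0],
    [0, 0, -0.02, -0.24, 0, 0, 0],
  ],
)

```text
time: 11.75
ee_pos: [0.5055, 0.1288, 0.0556]
tcp_rot: [0.948, 0.319, -0.0, -0.0]
contact_force: [0.5, -0.2, -1.0]
opening: 0.012
grasp_force: 40.4
```

Call:
carry_out(
  moves=[
    [0, 0, 0, -0.04, 0, 0, 0],
    [0, 0, 0, -0.08, 0, 0, 0],
    [0, 0, 0, -0.12, 0, 0, 0],
    [0, 0, 0, -0.12, 0, 0, 0],
  ],
)

```text
time: 12.08
ee_pos: [0.5055, 0.1287, 0.0527]
tcp_rot: [0.948, 0.318, -0.0, -0.0]
contact_force: [-0.5, 0.4, -0.1]
opening: 0.0117
grasp_force: 40.4
```

Call:
carry_out(
  moves=[
    [0, 0, 0, -0.03, 0, 0, 0],
    [0, 0, 0, -0.06, 0, 0, 0],
    [0, 0, 0, -0.06, 0, 0, 0],
  ],
)

```text
time: 12.33
ee_pos: [0.5058, 0.1286, 0.0516]
tcp_rot: [0.948, 0.318, 0.0, -0.0]
contact_force: [-0.7, 0.3, 1.6]
opening: 0.0117
grasp_force: 40.7
```

Call:
carry_out(
  moves=[
    [0, 0, 0, -0.03, 0, 0, 0],
    [0, 0, 0, -0.06, 0, 0, 0],
    [0, 0, 0, -0.06, 0, 0, 0],
  ],
)

```text
time: 12.58
ee_pos: [0.506, 0.1287, 0.0513]
tcp_rot: [0.948, 0.318, 0.0, -0.001]
contact_force: [-5.9, -0.9, 15.4]
opening: 0.0124
grasp_force: 42.7
```

Call:
carry_out(
  moves=[
    [0, 0, 0, 0.04, 0, 0, 0],
    [0, 0, 0, 0.04, 0, 0, 0],
    [0, -0.004, 0.006, 0.04, 0, 0, -0.4],
    [0, -0.008, 0.012, 0.04, 0, 0, -0.9],
    [0, -0.015, 0.024, 0.04, 0, 0, -1.7],
    [0, -0.021, 0.038, 0.04, 0, 0, -2.5],
    [0, -0.026, 0.051, 0.04, 0, 0, -3.4],
    [0, -0.026, 0.051, 0.04, 0, 0, -3.4],
  ],
)

```text
time: 13.25
ee_pos: [0.5056, 0.1301, 0.0515]
tcp_rot: [0.99, 0.143, 0.001, -0.0]
contact_force: [-2.2, -0.3, 5.5]
opening: 0.012
grasp_force: 41.5
```

```bash
python3 - <<'E'
from h import *
s=ctrl.sense(); print(s["ee_pos"],s["tcp_rot"],s["contact_force"],s["ft_torque"],s["q"])
im,c,P,m=bar(); save("w5.png",im)
E
```

```text
[0.50559859 0.13007577 0.05149407] [ 9.89772069e-01  1.42656834e-01  5.13278619e-04 -1.25997014e-04] [-2.18515434 -0.33621982  5.46373101] [-0.04518375  0.31372234  0.07740134] [-0.88550921  0.34621931  0.6889731   1.86945317 -0.25704103  1.01457543
 -1.37319641]
```

View pics/w5.png

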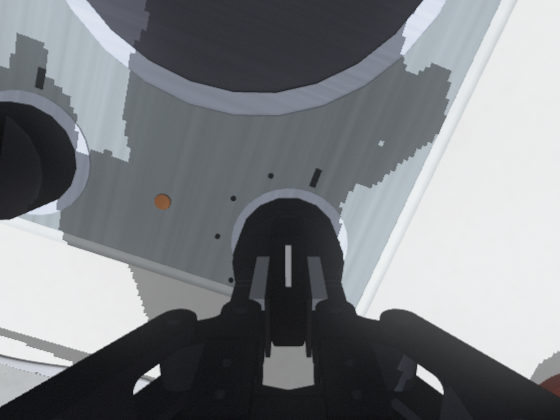

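Call:
carry_out(
  moves=[
    [0, -0.002, 0.01, 0, 0, 0, -0.7],
    [0, -0.004, 0.024, 0, 0, 0, -1.5],
    [0, -0.005, 0.036, 0, 0, 0, -2.2],
    [0, -0.006, 0.048, 0, 0, 0, -2.9],
    [0, -0.006, 0.056, 0, 0, 0, -3.4],
    [0, -0.006, 0.056, 0, 0, 0, -3.4],
    [0, -0.006, 0.056, 0, 0, 0, -3.4],
    [0, -0.006, 0.056, 0, 0, 0, -3.4],
  ],
)

```text
time: 13.97
ee_pos: [0.5057, 0.1311, 0.0515]
tcp_rot: [0.999, -0.032, 0.001, -0.0]
contact_force: [-0.8, -0.4, 5.9]
opening: 0.0119
grasp_force: 41.4
```

```bash
python3 - <<'E'
from h import *
s=ctrl.sense(); print(s["ee_pos"],s["tcp_rot"],np.degrees(2*np.arctan2(s["tcp_rot"][1],s["tcp_rot"][0])),s["contact_force"],s["ft_torque"])
im,c,P,m=bar(); save("w6.png",im)
E
```

```text
[0.50565841 0.13108133 0.05150466] [ 9.99485208e-01 -3.20755751e-02  6.89103798e-04 -3.96098645e-05] -3.676221590225951 [-0.82435553 -0.38236703  5.8592358 ] [-0.22849993  0.17101537  0.04655572]
```

View pics/w6.png

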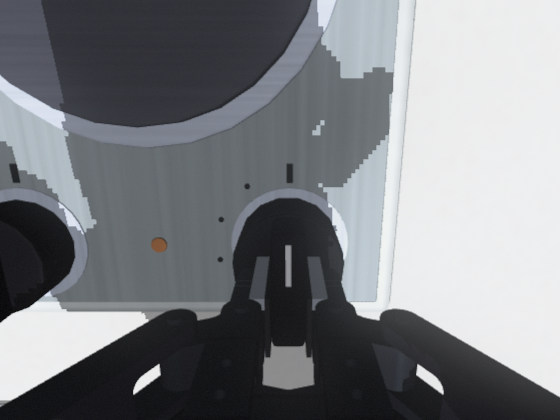

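Call:
carry_out(
  moves=[
    [0.1, 0, 0, 0.03, 0, 0, 0],
    [0.3, 0, 0, 0.03, 0, 0, 0],
    [0.5, 0, 0, 0.03, 0, 0, 0],
    [0.6, 0, 0, 0.03, 0, 0, 0],
    [0.6, 0, 0, 0.03, 0, 0, 0],
    [0.6, 0, 0, 0.4, 0, 0, 0],
    [0.6, 0, 0, 1, 0, 0, 0],
    [0.6, -0.3, 0, 2, 0, 0, 0],
    [0.6, -0.6, 0, 3, 0, 0, 0],
    [0.6, -0.8, 0, 3.6, 0, 0, 0],
  ],
)

```text
time: 14.85
ee_pos: [0.4855, 0.131, 0.1438]
tcp_rot: [0.999, -0.032, 0.001, -0.0]
contact_force: [-0.4, 1.2, 0.5]
opening: 0.0514
grasp_force: 0.0
```

```bash
python3 - <<'E'
from h import *
s=ctrl.sense(); print(s["ee_pos"],s["contact_force"],s["opening"])
im,c,P,m=bar(c0=(.509,.131),rad=.04,lo=.09,hi=.11); q=np.ascontiguousarray(P[m][:,:2]*1000,dtype=np.float32)
print(m.sum(),np.median(P[m],0),cv2.minAreaRect(q)); save("w7.png",im)
E
```

```text
[0.48545497 0.13097476 0.14377986] [-0.36227026  1.20963884  0.50168005] 0.051428140623220084
1667 [0.51105852 0.13151674 0.1019369 ] ((509.0786437988281, 131.60421752929688), (13.029927253723145, 46.37588119506836), 89.47052001953125)
```

View pics/w7.png

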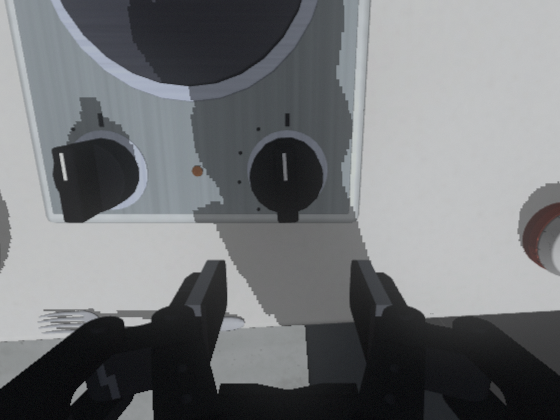

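```bash
python3 -c "
from cell import ctrl; print(ctrl.hand_in())"
```

```text
the job is handed in; nothing more can be done
None
```

I set the knob fully home on the spindle and turned it clockwise to off, pointer within about 4° of the off mark. I then let go, backed the arm clear and handed the job in; no verdict came back. Contact forces read after each move peaked at about 15 N, well under the 40 N limit.

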